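Clear the setting-up plate and present the ball tray

ROBOT

A 6-joint arm with a two-finger parallel gripper is mounted at the origin on the work surface; the furniture and walls round the work are solid. World frame = base frame: x ahead of the robot, y to its left, z up, the work surface at z = 0. Lengths are in m, angles in rad, forces in N, time in s.
With the tool pointing down it reaches from about 0.3 to 0.875 m from the base axis. Payload 6.4 kg.
Tool frame: the origin (TCP) lies between the finger pads; the fingertips stand bot.tcp_to_tips ahead of it and the grasp point (between the pads) is the TCP (bot.tcp_to_tips is the distance from the TCP to the fingertips, in m); z points along the fingers, y is the line along which they close (so a half turn about z gives the same grasp; the last joint's range is limited). The gripper opens to 85 mm and grips with 20 to 120 N. Pads are 22 mm wide; open, the fingers measure 114 mm over their backs; the gripper's body (76 mm by 85 mm) begins 54 mm behind the grasp point. The pads swing forward as they close: fully open they stand 13 mm farther back than shut.
Start: joints at [1.107, 0.181, 1.607, -0, 1.354, -0.206], TCP at [0.147, 0.556, 0.25] pointing down, gripper open.
Joint ranges: [-2.99, 2.99], [-0.89, 2.07], [0.3, 2.58], [-1.14, 4.28], [0, 2.63], [-3.12, 3.12]. Speed limits (rad/s): [2.57, 2.57, 3.01, 3.14, 3.14, 3.14].

INTERFACE

Orientations are given as [roll, pitch, yaw] about the fixed x, y, z axes, in that order (R = Rz(yaw) Ry(pitch) Rx(roll)).
In Python, from station import bot, eyes gives the robot as it stands.
- The arm moves only by the shell command python3 -m inch 'ROWS' [OPENING] [FORCE]. ROWS is JSON, a list of rows, each a list of 6 numbers: the shift along the tool's x, y, z in m, then the turn, a rotation vector about the tool's x, y, z in rad. A call has 1 to 10 rows; each row is the pose to reach, as a shift and turn from the pose commanded when the call began, along the tool's axes at that moment; what a row does not reach only later rows make up. A row lasts 1/8 s, in which the tool goes at most 62.5 mm and 10.7 degrees, less where a joint would pass 70% of its speed; a pose out of reach is approached as far as the arm can. A call with a gripper value outside its range is refused whole. OPENING is the opening, from -1 (shut) to 1 (fully open), so that 0 is half open, set as the call begins (- or left out, the last holds). The fingers move at their own pace and stop on an object; FORCE is the grip in N (left out, the last holds). Time passes only in rows, so rows that repeat a pose let the fingers close. It gives the time, the measured TCP pose, the force, the opening and the grip force at its end, in the units of the state.
- bot.sense(): the state, without advancing time (a new reading comes with each control period).
- eyes.capture(name): name is "side" or "top" or "wrist"; returns a dict with "color" (420x560x3 uint8, blue, green, red), "K" (3x3 intrinsics, pixels), "k1" (the pictures are not rectified: a ray, as slopes to the right and down, at radius r is drawn at 1 + k1 r^2 times it, then the intrinsics apply), "position" and "rotation" of the camera in the world; the wrist camera has in their place "T_tool_cam" (4x4, takes a point from camera to tool coordinates, whose origin is the TCP and whose axes are the flange's). Camera axes: x right, y down, z forward; pixel columns grow to the right and rows downward; lengths in m; the calibration is good to about 2 mm. A picture is of the moment at which its call begins: read the wrist's pose just before it. There is no depth.
- bot.hand_in(): hands the job in; it is judged then, once.
The state is a dict: "t": time; "joints": joint angles; "joint_velocities": joint speeds; "tau": joint torques, N m; "tcp_pos": TCP position; "ee_rot": TCP orientation; "force": force on the tool from outside, world axes, zero at the start; "wrist_torque": the same for the moment, N m; "gripper_width": finger opening in m; "gripper_force": force on a finger pad.
Only numpy, scipy, OpenCV 4.12 (cv2) and the standard library are available. Lean on these libraries where they do the work, as an engineer would, in place of code of your own. Each camera call takes 0.05 s, during which the arm holds its last target. There are 200 camera calls.

TASK

Grip the scraper block and use it to push the three tube offcuts right off the setting-up plate onto the table without the fingers pushing them, then set the scraper down on the table clear of the plate. Then pick up the ball tray by its upright grip, carry it level so that the ball stays in its pocket, and finish while still holding it, level and still, over the middle of the cleared plate with its underside about 10 cm above the plate, ready for the fitter to take the ball; leave the other things on the table where they are.

Things in the scene. Friction and masses are not known exactly. Their poses are not given: they have to be found in the camera images.
- plate: bare steel setting-up plate fixed to the table: 180 (its x) x 190 (its y) x 12 mm. Origin: centre of its underside, on the table; z up. Its x axis points roughly away from the robot.
- scraper: loose wooden scraper block standing on its rubber lip: stock 26 (its x) x 150 (its y) x 30 mm high, and above the middle an upright grip 20 (x) x 60 (y) mm that rises to 90 mm above the lip. Origin: centre of the underside of the lip; z up. About 0.22 kg.
- tray: loose aluminium ball tray, 130 (its x) x 70 (its y) mm, lip 10 mm high, inner floor 4 mm above the underside. An upright blade grip stands in its middle: 30 (x) x 14 (y) mm, rising to 80 mm above the underside. The ball's pocket is near its -x end. Origin: centre of its underside; z up. About 0.25 kg.
- pocket (a point): centre of the tray's only pocket, at tray x = -42 mm, 14 mm above the tray's underside: where the ball's centre is when it lies in the middle. The pocket is a round collar of 24 mm inner diameter, 3 mm high; the ball has about 5 mm of play in it and rolls out if the tray is tipped or jerked.
- ball: loose steel bearing ball, 20 mm diameter, in the tray's pocket. Origin: its centre.
- tube_piece_0: tube offcut lying on the plate, 16 mm diameter, 30 mm long (its y). Origin: centre of its underside. It slides rather than rolls.
- tube_piece_1: tube offcut lying on the plate, 16 mm diameter, 34 mm long (its y). Origin: centre of its underside. It slides rather than rolls.
- tube_piece_2: tube offcut lying on the plate, 16 mm diameter, 38 mm long (its y). Origin: centre of its underside. It slides rather than rolls.
- tape_measure: tape measure lying flat, 65x79x35 mm, a bystander. Origin: centre of its underside.
- hex_nut_0: large steel nut, 30x34x16 mm, a bystander. Origin: centre of its underside.
- ring_flange_0: small turned flange, 62 mm diameter, 12 mm thick, a bystander. Origin: centre of its underside.

How it is judged:
On the way, in this order (a step that is already met when the one before it is completed fails the run):
1. the held scraper is lowered to the plate (contact force between the fingers and scraper above 1 N and z of scraper in the frame of plate below 0.027 m and horizontal distance between scraper and plate below 0.12 m), for 0.1 s.
2. all three offcuts are off the plate ((x of tube_piece_0 in the frame of plate above 0.095 m or x of tube_piece_0 in the frame of plate below -0.095 m or y of tube_piece_0 in the frame of plate above 0.1 m or y of tube_piece_0 in the frame of plate below -0.1 m) and (x of tube_piece_1 in the frame of plate above 0.095 m or x of tube_piece_1 in the frame of plate below -0.095 m or y of tube_piece_1 in the frame of plate above 0.1 m or y of tube_piece_1 in the frame of plate below -0.1 m) and (x of tube_piece_2 in the frame of plate above 0.095 m or x of tube_piece_2 in the frame of plate below -0.095 m or y of tube_piece_2 in the frame of plate above 0.1 m or y of tube_piece_2 in the frame of plate below -0.1 m)), for 0.2 s.
3. the scraper is set down on the table, let go, clear of the plate (height (world z) of scraper below 0.03 m and contact force between each of the fingers, plate and scraper below 0.05 N and linear speed of scraper below 0.03 m/s), for 0.2 s.
4. the tray is lifted by the fingers (contact force between the fingers and tray above 1 N and height (world z) of tray above 0.03 m), for 0.2 s.
At the end, for the whole second after the job is handed in: Tray held still by the fingers alone, middle within 40 mm of the plate's, underside 65-140 mm above it, tilt under 0.1 rad, ball at rest within 12 mm of the pocket's centre; offcuts on the table, middles 5 mm or more outside the plate; scraper on the table, not touching the plate (all of step 2 and contact force between the fingers and tray above 1 N and height (world z) of tray between 0.077 and 0.152 m and horizontal distance between tray and plate below 0.04 m and angle between tray's own z axis and vertical below 0.1 rad and linear speed of tray below 0.03 m/s and linear speed of ball below 0.05 m/s and distance between ball and pocket below 0.012 m and contact force between each of tray, scraper and plate below 0.05 N and contact force between tray and scraper below 0.05 N and height (world z) of scraper below 0.03 m and height (world z) of each of tube_piece_0, tube_piece_1, tube_piece_2 above -0.02 m); the arm keeps its last pose, push and grip.
It fails at once if the ball leaves its pocket (distance between ball and pocket above 0.016 m).
It fails at once if the tray is tipped by more than 0.3 rad (angle between tray's own z axis and vertical above 0.3 rad).
It fails at once if the fingers push an offcut (contact force between the fingers and tube_piece_0 above 0.5 N or contact force between the fingers and tube_piece_1 above 0.5 N or contact force between the fingers and tube_piece_2 above 0.5 N).
It fails at once if a bystander is moved by more than 30 mm (distance of any of tape_measure, hex_nut_0, ring_flange_0 from where it was at the start of the episode above 0.03 m).
It also fails if it takes over 61 s, if anything falls off the work surface, if the arm or the gripper's body presses on something with over 40 N, if the wrist force passes 120 N, or if a joint passes its speed limit or range.

## Working session

There is one attempt and no reset: what is moved stays moved. The work goes in short steps, Python scripts to look and compute and a shell command to move; the robot and the scene stay as the last step left them, time stands still between calls to the robot, and variables do not carry over. Pictures are saved under pics/ and viewed, at most 10 in all, crops included, and the job is handed in when it is done.

```bash
mkdir -p pics; ls; python3 - <<'E'
from station import bot,eyes
import cv2,numpy as np
s=bot.sense();print(s['t'],s['tcp_pos'],s['ee_rot'],s['gripper_width'],bot.tcp_to_tips)
for n in("side","top"):
    c=eyes.capture(n);cv2.imwrite(f'pics/{n}0.png',c['color'])
    print(n,c['K'],c['k1'],c['position'],c['rotation'])
E
```

```text
pics
0.0 [0.14635489 0.55552825 0.24940932] [-3.13990715e+00 -3.53391833e-04  2.88376158e+00] 0.0855759775802728 0.019
side [[488.94833713   0.         277.08206056]
 [  0.         488.94833713 206.04080796]
 [  0.           0.           1.        ]] -0.14371265499026592 [ 0.41684506 -1.16431605  0.59834713] [-2.02497282 -0.01371843 -0.09928391]
top [[406.52487766   0.         283.70280062]
 [  0.         406.52487766 214.91077554]
 [  0.           0.           1.        ]] 0.01795421667742062 [ 0.44390499 -0.0078815   0.88416891] [-3.06457189  0.02337029 -1.58879272]
```

View pics/top0.png

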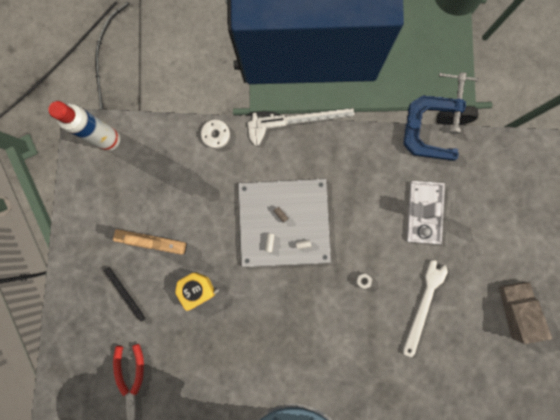

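View pics/side0.png

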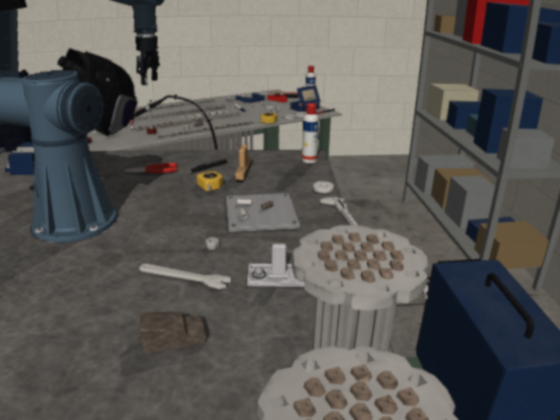

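The top view shows (up = +x, left = +y) the plate around (284,223), offcuts at (281,214), (270,243) and (303,244), the scraper at (149,242), the tray at (426,212) with its ball at the bottom, and the tape, nut and flange at (194,291), (364,281) and (215,133). I'll enlarge it.

```bash
cat > h.py <<'E'
import cv2,numpy as np
from scipy.spatial.transform import Rotation as R
from station import bot,eyes
def cam(c,pose=None):
    if 'T_tool_cam' in c:
        T=np.eye(4);T[:3,:3]=R.from_euler('xyz',pose['ee_rot']).as_matrix();T[:3,3]=pose['tcp_pos'];T=T@c['T_tool_cam'];return T[:3,3],T[:3,:3]
    r=np.array(c['rotation']);return np.array(c['position']),(r if r.shape==(3,3) else R.from_euler('xyz',r).as_matrix())
def world(c,uv,z,pose=None):
    p,M=cam(c,pose)
    n=cv2.undistortPoints(np.float64([[uv]]),c['K'],np.array([c['k1'],0,0,0,0]))[0,0]
    d=M@[n[0],n[1],1];return p+d*(z-p[2])/d[2]
E
python3 - <<'E'
from h import *
c=eyes.capture('top');im=c['color']
cv2.imwrite('pics/crop.png',cv2.resize(im[165:275,100:250],None,fx=5,fy=5,interpolation=cv2.INTER_CUBIC))
a=cv2.resize(im[170:280,230:330],None,fx=4,fy=4,interpolation=3);b=cv2.resize(im[170:280,400:455],None,fx=4,fy=4,interpolation=3)
cv2.imwrite('pics/crop2.png',np.hstack([a,b]))
for n,uv,z in[('pl',(241,184),.012),('pl',(326,181),.012),('pl',(242,265),.012),('pl',(329,262),.012),('t',(281,214),.02),('t',(270,243),.02),('t',(303,244),.02),('sc',(149,242),.06),('tray',(427,212),.01),('ball',(425,232),.014),('tape',(194,291),.03),('nut',(364,281),.016),('fl',(215,133),.012)]:print(n,world(c,uv,z).round(3))
E
```

```text
pl [0.581 0.103 0.012]
pl [ 0.583 -0.081  0.012]
pl [0.406 0.102 0.012]
pl [ 0.409 -0.083  0.012]
t [0.513 0.017 0.02 ]
t [0.452 0.041 0.02 ]
t [ 0.448 -0.029  0.02 ]
sc [0.458 0.285 0.06 ]
tray [ 0.512 -0.295  0.01 ]
ball [ 0.469 -0.287  0.014]
tape [0.355 0.201 0.03 ]
nut [ 0.368 -0.155  0.016]
fl [0.695 0.159 0.012]
```

View pics/crop.png

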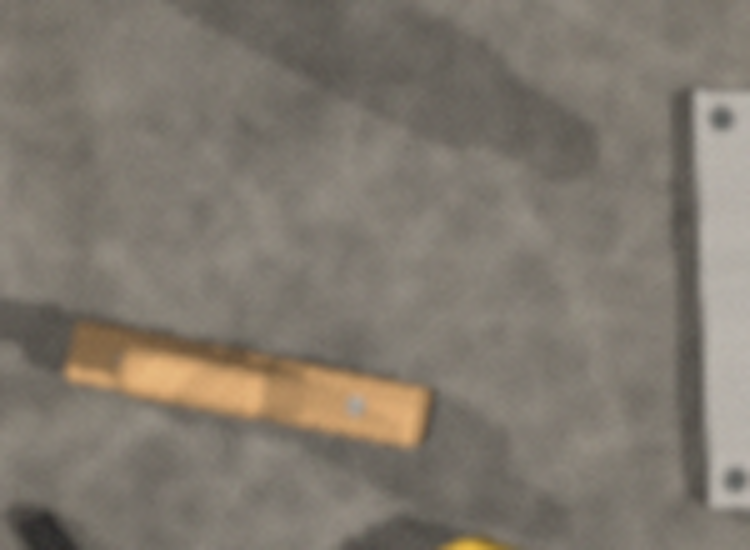

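View pics/crop2.png

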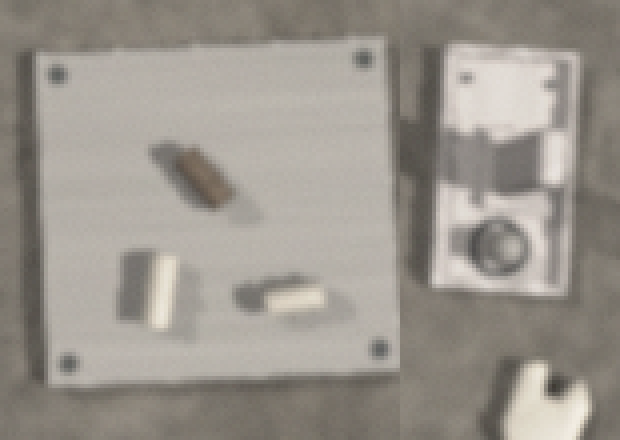

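The first crop shows the scraper, with its grip-top corners (123,350), (265,372), (262,418), (118,390) and stock corners (82,322), (432,390), (418,446), (66,380). The second crop has the plate corners, the offcuts at about (205,178), (163,290) and (295,298), the tray corners, and the blade top at about (553,159).

```bash
python3 - <<'E'
from h import *
c=eyes.capture('top')
A=lambda u,v:(100+u/5,165+v/5)
B=lambda u,v:(230+u/4,170+v/4)
Cc=lambda u,v:(400+(u-400)/4,170+v/4)
def q(n,f,pts,z):
    w=np.array([world(c,f(*p),z)[:2] for p in pts]);print(n,w.mean(0).round(4),w.round(3).tolist())
q('grip',A,[(123,350),(265,372),(262,418),(118,390)],.09)
q('stock',A,[(82,322),(432,390),(418,446),(66,380)],.03)
q('plate',B,[(36,53),(386,38),(400,372),(48,385)],.012)
for p in[(205,178),(163,290),(295,298)]:q('tube',B,[p],.024)
q('tray',Cc,[(445,43),(580,52),(570,296),(432,288)],.01)
q('blade',Cc,[(553,159)],.08)
q('ball',Cc,[(502,247)],.014)
E
```

```text
grip [0.4589 0.2956] [[0.472, 0.323], [0.462, 0.267], [0.444, 0.268], [0.456, 0.325]]
stock [0.4588 0.2943] [[0.486, 0.366], [0.455, 0.217], [0.432, 0.223], [0.462, 0.372]]
plate [0.4949 0.0104] [[0.582, 0.107], [0.586, -0.083], [0.407, -0.085], [0.403, 0.102]]
tube [0.5116 0.0162] [[0.512, 0.016]]
tube [0.4527 0.0395] [[0.453, 0.039]]
tube [ 0.4473 -0.0301] [[0.447, -0.03]]
tray [ 0.5114 -0.2941] [[0.58, -0.264], [0.574, -0.336], [0.443, -0.324], [0.449, -0.252]]
blade [ 0.5105 -0.2939] [[0.51, -0.294]]
ball [ 0.4697 -0.2886] [[0.47, -0.289]]
```

```bash
cat >> h.py <<'E'
def go(x,y,z,yaw):
    s=bot.sense();M=R.from_euler('xyz',s['ee_rot']);T=R.from_euler('xyz',[np.pi,0,yaw])
    print('t',s['t'],np.round(s['tcp_pos'],4),np.round(s['ee_rot'],3),'w',round(s['gripper_width'],4),'F',np.round(s['force'],1))
    print('shift',M.inv().apply(np.array([x,y,z])-s['tcp_pos']).round(4),'turn',(M.inv()*T).as_rotvec().round(4))
E
python3 -c "
from h import *
go(.459,.295,.2,1.366)"
```

```text
t 0.2 [0.1464 0.5557 0.2497] [-3.141 -0.     2.884] w 0.0852 F [0.8 0.5 0.2]
shift [-0.3687 -0.1724  0.0498] turn [-1.0000e-03  6.0000e-04  1.5178e+00]
```

```bash
python3 -m inch '[[-0.04,-0.02,0,0,0,0.15],[-0.08,-0.04,0.01,0,0,0.33],[-0.13,-0.06,0.02,0,0,0.51],[-0.18,-0.08,0.03,0,0,0.69],[-0.23,-0.11,0.04,0,0,0.87],[-0.28,-0.13,0.05,0,0,1.05],[-0.33,-0.155,0.05,0,0,1.23],[-0.36,-0.17,0.05,0,0,1.41],[-0.3687,-0.1724,0.05,0,0,1.518],[-0.3687,-0.1724,0.05,0,0,1.518]]' 1
python3 - <<'E'
from h import *
go(.459,.295,.065,1.366)
s=bot.sense();c=eyes.capture('wrist');print(c['T_tool_cam'].round(3).tolist())
cv2.imwrite('pics/w1.png',c['color'])
E
```

```text
t: 1.45
tcp_pos: [0.4596, 0.2947, 0.2]
ee_rot: [-3.141, 0.0, 1.365]
force: [-1.1, -0.4, 0.1]
gripper_width: 0.0853
gripper_force: 0.0
t 1.45 [0.4596 0.2947 0.2   ] [-3.141  0.     1.365] w 0.0853 F [-1.1 -0.4  0.1]
shift [ 0.0002 -0.0006  0.135 ] turn [-0.0004  0.0002 -0.0008]
[[-0.0, -0.963, -0.27, 0.068], [1.0, -0.0, 0.001, -0.001], [-0.001, -0.27, 0.963, -0.125], [0.0, 0.0, 0.0, 1.0]]
```

View pics/w1.png

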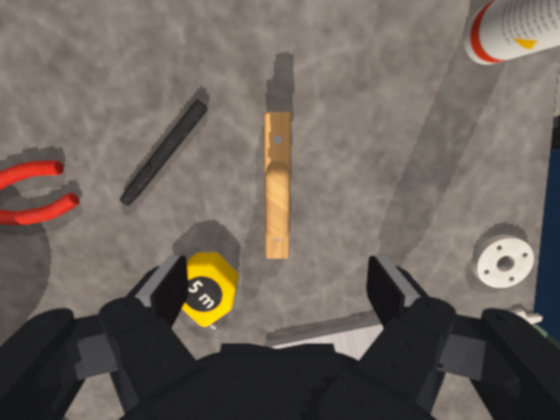

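The wrist view shows the scraper upright in the image, centred between the fingers (column 277 against a finger middle of 278). I'll descend and grip.

```bash
python3 -m inch '[[0,0,0.05,0,0,0],[0,0,0.1,0,0,0],[0,0,0.13,0,0,0],[0,0,0.138,0,0,0],[0,0,0.138,0,0,0]]' 1
python3 -m inch '[[0,0,0,0,0,0],[0,0,0,0,0,0],[0,0,0,0,0,0],[0,0,0,0,0,0],[0,0,0,0,0,0],[0,0,0,0,0,0]]' -1 80
python3 -c "
from h import *
go(.56,.0085,.15,1.591)"
```

```text
t: 2.12
tcp_pos: [0.459, 0.2958, 0.0626]
ee_rot: [-3.142, -0.0, 1.367]
force: [0.0, -0.4, -0.0]
gripper_width: 0.0854
gripper_force: 0.0
t: 2.88
tcp_pos: [0.4598, 0.2955, 0.063]
ee_rot: [3.14, -0.001, 1.366]
force: [-0.2, -1.1, 5.8]
gripper_width: 0.0194
gripper_force: 79.1
t 2.875 [0.4598 0.2955 0.063 ] [ 3.140e+00 -1.000e-03  1.366e+00] w 0.0194 F [-0.2 -1.1  5.8]
shift [-0.2605  0.1566 -0.087 ] turn [ 0.0012 -0.0005 -0.2252]
```

```bash
python3 -m inch '[[0,0,-0.04,0,0,0],[-0.02,0.01,-0.085,0,0,0],[-0.06,0.04,-0.087,0,0,-0.05],[-0.11,0.07,-0.087,0,0,-0.12],[-0.16,0.1,-0.087,0,0,-0.17],[-0.21,0.13,-0.087,0,0,-0.2],[-0.25,0.15,-0.087,0,0,-0.2252],[-0.2605,0.1566,-0.087,0,0,-0.2252],[-0.2605,0.1566,-0.087,0,0,-0.2252]]'
python3 - <<'E'
from h import *
go(.56,.0085,.076,1.591)
cv2.imwrite('pics/w2.png',np.hstack([cv2.resize(eyes.capture(n)['color'][a:b,d:e],(400,400),interpolation=3) for n,a,b,d,e in(('top',150,290,210,350),('side',120,240,200,320))]))
E
```

```text
t: 4.0
tcp_pos: [0.5588, 0.0081, 0.1484]
ee_rot: [-3.14, -0.001, 1.589]
force: [0.7, -0.3, -3.3]
gripper_width: 0.0189
gripper_force: 79.0
t 4.0 [0.5588 0.0081 0.1484] [-3.140e+00 -1.000e-03  1.589e+00] w 0.0189 F [ 0.7 -0.3 -3.3]
shift [0.0003 0.0013 0.0724] turn [-0.0018 -0.0008 -0.0019]
```

View pics/w2.png

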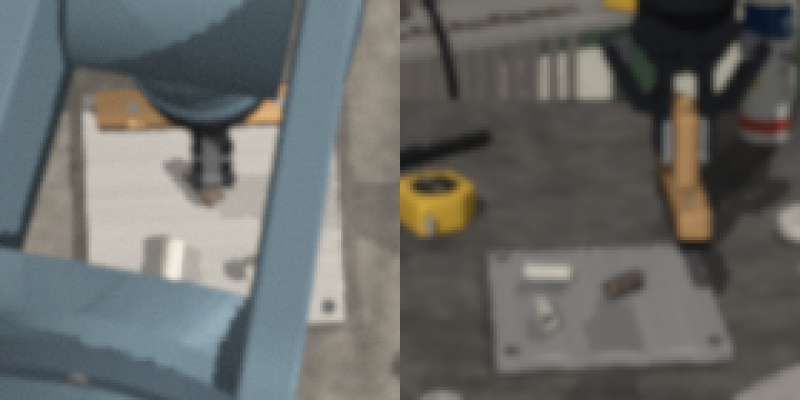

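The scraper is held square over the far part of the plate, beyond all three offcuts. I'll lower it.

```bash
python3 -m inch '[[0,0.001,0.04,0,0,0],[0,0.001,0.065,0,0,0],[0,0.001,0.072,0,0,0],[0,0.001,0.0735,0,0,0],[0,0.001,0.0735,0,0,0],[0,0.001,0.0735,0,0,0]]'
```

```text
t: 4.85
tcp_pos: [0.5612, 0.0084, 0.0769]
ee_rot: [3.14, 0.0, 1.591]
force: [0.4, -0.4, -2.5]
gripper_width: 0.0191
gripper_force: 78.8
```

```bash
python3 -m inch '[[0,-0.01,0.001,0,0,0],[0,-0.025,0.001,0,0,0],[0,-0.04,0.001,0,0,0],[0,-0.055,0.001,0,0,0],[0,-0.07,0.001,0,0,0],[0,-0.085,0.001,0,0,0],[0,-0.1,0.001,0,0,0],[0,-0.115,0.001,0,0,0],[0,-0.13,0.001,0,0,0],[0,-0.145,0.001,0,0,0]]'
python3 -m inch '[[0,-0.015,0,0,0,0],[0,-0.03,0,0,0,0],[0,-0.04,0,0,0,0],[0,-0.05,0,0,0,0],[0,-0.05,0,0,0,0]]'
python3 - <<'E'
from h import *
go(.459,.295,.16,1.366)
cv2.imwrite('pics/w3.png',np.hstack([cv2.resize(eyes.capture(n)['color'][a:b,d:e],(400,400),interpolation=3) for n,a,b,d,e in(('top',190,330,210,350),('side',140,260,180,300))]))
E
```

```text
t: 6.1
tcp_pos: [0.4147, 0.0054, 0.0749]
ee_rot: [3.141, 0.0, 1.591]
force: [1.5, -0.4, -0.4]
gripper_width: 0.0189
gripper_force: 79.4
t: 6.72
tcp_pos: [0.3646, 0.0046, 0.0746]
ee_rot: [-3.141, -0.0, 1.591]
force: [0.0, -0.9, -2.9]
gripper_width: 0.0196
gripper_force: 79.1
t 6.725 [0.3646 0.0046 0.0746] [-3.141 -0.     1.591] w 0.0196 F [ 0.  -0.9 -2.9]
shift [ 0.2885  0.1001 -0.0854] turn [-7.000e-04 -1.000e-04  2.247e-01]
```

View pics/w3.png

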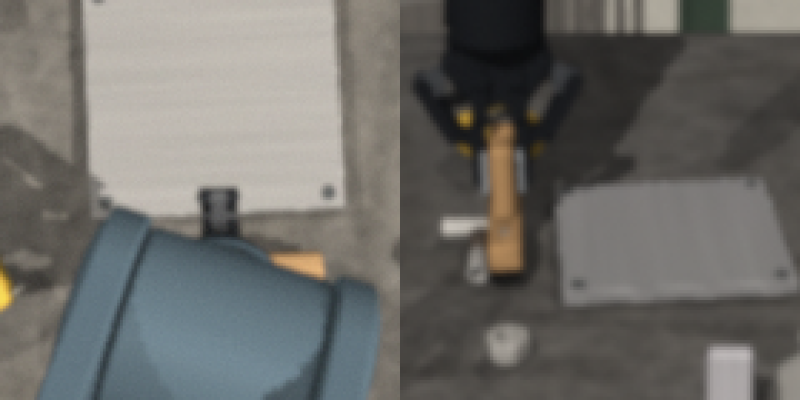

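The plate is clear and the offcuts lie on the table in front of the scraper. I'll lift it and take it back to its old spot.

```bash
python3 -m inch '[[0,0,-0.03,0,0,0],[0,0,-0.08,0,0,0],[0.03,0.01,-0.085,0,0,0.03],[0.08,0.03,-0.085,0,0,0.08],[0.13,0.05,-0.085,0,0,0.12],[0.18,0.07,-0.085,0,0,0.16],[0.23,0.085,-0.085,0,0,0.2],[0.27,0.097,-0.085,0,0,0.2247],[0.2885,0.1,-0.085,0,0,0.2247],[0.2885,0.1,-0.085,0,0,0.2247]]'
python3 -m inch '[[0,0,0.04,0,0,0],[0,0,0.08,0,0,0],[0,0,0.092,0,0,0],[0,0,0.096,0,0,0],[0,0,0.096,0,0,0],[0,0,0.096,0,0,0]]'
```

```text
t: 8.07
tcp_pos: [0.4594, 0.2957, 0.1592]
ee_rot: [-3.141, 0.001, 1.369]
force: [-0.6, 0.3, -2.9]
gripper_width: 0.0193
gripper_force: 79.2
t: 8.82
tcp_pos: [0.4607, 0.2953, 0.0653]
ee_rot: [3.139, -0.001, 1.366]
force: [-0.2, 0.8, -3.1]
gripper_width: 0.0193
gripper_force: 79.1
```

```bash
python3 -m inch '[[0,0,0.001,0,0,0],[0,0,0.002,0,0,0],[0,0,0.0025,0,0,0],[0,0,0.0025,0,0,0]]'
python3 -m inch '[[0,0,0,0,0,0],[0,0,0,0,0,0],[0,0,0,0,0,0],[0,0,0,0,0,0],[0,0,0,0,0,0],[0,0,0,0,0,0]]' 1
python3 -m inch '[[0,0,-0.03,0,0,0],[0,0,-0.08,0,0,0],[0,0,-0.13,0,0,0],[0,0,-0.155,0,0,0],[0,0,-0.155,0,0,0]]'
python3 -c "
from h import *
go(.511,-.294,.2,-.0914)"
```

```text
t: 9.32
tcp_pos: [0.4602, 0.2952, 0.0629]
ee_rot: [3.141, -0.0, 1.367]
force: [-3.7, -2.9, 9.5]
gripper_width: 0.0191
gripper_force: 81.3
t: 10.07
tcp_pos: [0.4596, 0.2949, 0.0612]
ee_rot: [-3.142, 0.0, 1.366]
force: [-0.5, 0.3, 0.2]
gripper_width: 0.0858
gripper_force: 0.0
t: 10.7
tcp_pos: [0.461, 0.2955, 0.2188]
ee_rot: [3.137, -0.003, 1.366]
force: [-0.2, -0.5, 0.4]
gripper_width: 0.0854
gripper_force: 0.0
t 10.7 [0.461  0.2955 0.2188] [ 3.137e+00 -3.000e-03  1.366e+00] w 0.0854 F [-0.2 -0.5  0.4]
shift [-0.5671  0.1685  0.018 ] turn [ 0.0016 -0.0055  1.4578]
```

```bash
python3 -m inch '[[-0.04,0.01,0,0,0,0.1],[-0.1,0.03,0,0,0,0.26],[-0.16,0.05,0,0,0,0.42],[-0.22,0.065,0,0,0,0.58],[-0.28,0.083,0,0,0,0.74],[-0.34,0.1,0,0,0,0.9],[-0.4,0.12,0,0,0,1.06],[-0.46,0.137,0,0,0,1.22],[-0.52,0.155,0,0,0,1.37],[-0.565,0.168,0,0,0,1.457]]'
python3 -m inch '[[0,0,0,0,0,0],[0,0,0,0,0,0]]'
python3 - <<'E'
from h import *
go(.511,-.294,.063,-.0914)
cv2.imwrite('pics/w4.png',eyes.capture('wrist')['color'])
E
```

```text
t: 11.95
tcp_pos: [0.5085, -0.2945, 0.2142]
ee_rot: [-3.14, 0.002, -0.096]
force: [0.8, 0.3, 0.5]
gripper_width: 0.0853
gripper_force: 0.0
t: 12.2
tcp_pos: [0.5086, -0.2916, 0.2145]
ee_rot: [-3.139, 0.002, -0.091]
force: [-0.4, 0.4, -0.9]
gripper_width: 0.0852
gripper_force: 0.0
t 12.2 [ 0.5086 -0.2916  0.2145] [-3.139e+00  2.000e-03 -9.100e-02] w 0.0852 F [-0.4  0.4 -0.9]
shift [0.003  0.0026 0.1515] turn [-0.0022  0.0025  0.0008]
```

View pics/w4.png

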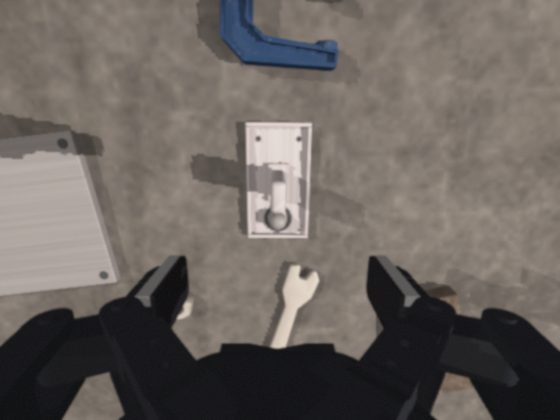

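The wrist view shows the tray square to the tool: corners (246,122), (312,122), (308,238), (249,238), blade near column 280, ball at (277,219). I'll check the offset.

```bash
python3 - <<'E'
from h import *
s=bot.sense();c=eyes.capture('wrist')
w=np.array([world(c,p,.01,s)[:2] for p in[(246,122),(312,122),(308,238),(249,238)]]);print(w.round(3).tolist(),w.mean(0))
print(world(c,(277,219),.014,s))
go(*w.mean(0),.063,-.0914)
E
```

```text
[[0.581, -0.264], [0.575, -0.334], [0.445, -0.322], [0.451, -0.252]] [ 0.51308489 -0.29305259]
[ 0.47265801 -0.28747906  0.014     ]
t 12.3 [ 0.5091 -0.2909  0.2154] [-3.14e+00  1.00e-03 -8.90e-02] w 0.0859 F [ 0.4  0.4 -0.4]
shift [0.0044 0.002  0.1523] turn [-0.0012  0.0014  0.0024]
```

```bash
python3 -m inch '[[0.003,0.002,0.04,0,0,0],[0.003,0.002,0.09,0,0,0],[0.003,0.002,0.13,0,0,0],[0.003,0.002,0.145,0,0,0],[0.003,0.002,0.15,0,0,0],[0.003,0.002,0.15,0,0,0],[0.003,0.002,0.15,0,0,0]]'
python3 -m inch '[[0,0,0,0,0,0],[0,0,0,0,0,0],[0,0,0,0,0,0],[0,0,0,0,0,0],[0,0,0,0,0,0],[0,0,0,0,0,0],[0,0,0,0,0,0],[0,0,0,0,0,0]]' -1 30
python3 -m inch '[[0,0,0,0,0,0],[0,0,0,0,0,0],[0,0,0,0,0,0]]' -1 70
python3 - <<'E'
from h import *
go(.495,.010,.175,-.0914)
cv2.imwrite('pics/w5.png',cv2.resize(eyes.capture('side')['color'][190:310,210:330],(480,480),interpolation=3))
E
```

```text
t: 13.18
tcp_pos: [0.5132, -0.2954, 0.0681]
ee_rot: [3.14, -0.002, -0.09]
force: [0.9, 1.7, 0.1]
gripper_width: 0.0854
gripper_force: 0.0
t: 14.18
tcp_pos: [0.5121, -0.2945, 0.0662]
ee_rot: [-3.141, 0.0, -0.091]
force: [-0.2, 0.6, -1.0]
gripper_width: 0.0136
gripper_force: 34.2
t: 14.55
tcp_pos: [0.5122, -0.2947, 0.0662]
ee_rot: [-3.142, 0.0, -0.091]
force: [0.1, 0.9, -0.9]
gripper_width: 0.0133
gripper_force: 68.3
t 14.55 [ 0.5122 -0.2947  0.0662] [-3.142  0.    -0.091] w 0.0133 F [ 0.1  0.9 -0.9]
shift [-0.0447 -0.3019 -0.1088] turn [-0.      0.0001  0.0006]
```

View pics/w5.png

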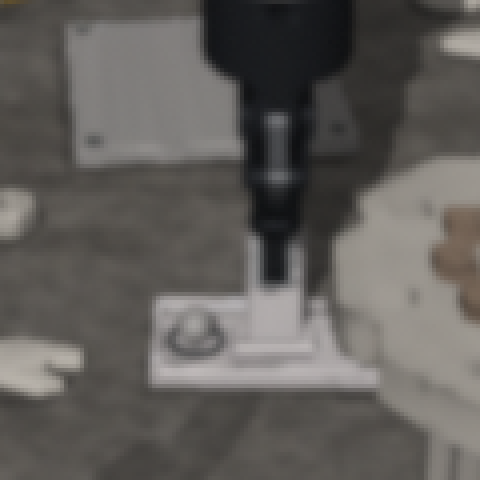

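The tray's blade is gripped and the ball is in its pocket. I'll lift gently.

```bash
python3 -m inch '[[0,0,-0.002,0,0,0],[0,0,-0.006,0,0,0],[0,0,-0.012,0,0,0],[0,0,-0.02,0,0,0],[0,0,-0.03,0,0,0],[0,0,-0.04,0,0,0],[0,0,-0.048,0,0,0],[0,0,-0.054,0,0,0],[0,0,-0.058,0,0,0],[0,0,-0.06,0,0,0]]'
python3 -m inch '[[0,-0.002,-0.002,0,0,0],[-0.001,-0.006,-0.006,0,0,0],[-0.002,-0.013,-0.011,0,0,0],[-0.003,-0.023,-0.017,0,0,0],[-0.005,-0.035,-0.024,0,0,0],[-0.007,-0.048,-0.031,0,0,0],[-0.009,-0.061,-0.038,0,0,0],[-0.011,-0.074,-0.044,0,0,0],[-0.013,-0.087,-0.049,0,0,0],[-0.015,-0.1,-0.052,0,0,0]]'
python3 -m inch '[[-0.002,-0.013,0,0,0,0],[-0.004,-0.026,0,0,0,0],[-0.006,-0.039,0,0,0,0],[-0.008,-0.052,0,0,0,0],[-0.01,-0.065,0,0,0,0],[-0.012,-0.078,0,0,0,0],[-0.014,-0.091,0,0,0,0],[-0.016,-0.104,0,0,0,0],[-0.018,-0.117,0,0,0,0],[-0.02,-0.13,0,0,0,0]]'
python3 -m inch '[[-0.002,-0.012,0,0,0,0],[-0.004,-0.024,0,0,0,0],[-0.006,-0.036,0,0,0,0],[-0.008,-0.046,0,0,0,0],[-0.009,-0.055,0,0,0,0],[-0.01,-0.063,0,0,0,0],[-0.01,-0.068,0,0,0,0],[-0.01,-0.071,0,0,0,0],[-0.01,-0.072,0,0,0,0],[-0.01,-0.072,0,0,0,0]]'
python3 -m inch '[[0,0,0,0,0,0],[0,0,0,0,0,0],[0,0,0,0,0,0],[0,0,0,0,0,0],[0,0,0,0,0,0],[0,0,0,0,0,0]]'
python3 - <<'E'
from h import *
go(.495,.010,.178,-.0914)
cv2.imwrite('pics/w6.png',cv2.resize(eyes.capture('side')['color'][120:270,160:310],(560,560),interpolation=3))
E
```

```text
t: 15.85
tcp_pos: [0.5122, -0.2947, 0.1264]
ee_rot: [3.142, -0.0, -0.091]
force: [0.5, 0.7, -2.9]
gripper_width: 0.0134
gripper_force: 68.1
t: 17.1
tcp_pos: [0.5063, -0.1929, 0.1787]
ee_rot: [3.141, -0.0, -0.091]
force: [0.0, 0.0, -3.0]
gripper_width: 0.0131
gripper_force: 68.1
t: 18.35
tcp_pos: [0.4981, -0.0616, 0.1783]
ee_rot: [3.142, -0.0, -0.091]
force: [0.2, 0.8, -2.1]
gripper_width: 0.0129
gripper_force: 68.1
t: 19.6
tcp_pos: [0.4948, 0.01, 0.1783]
ee_rot: [3.141, -0.0, -0.091]
force: [-0.6, -0.6, -2.5]
gripper_width: 0.0127
gripper_force: 68.1
t: 20.35
tcp_pos: [0.4947, 0.0102, 0.1783]
ee_rot: [3.142, 0.0, -0.091]
force: [0.5, 0.8, -2.2]
gripper_width: 0.013
gripper_force: 68.1
t 20.35 [0.4947 0.0102 0.1783] [ 3.142  0.    -0.091] w 0.013 F [ 0.5  0.8 -2.2]
shift [0.0003 0.0002 0.0003] turn [0.     0.0001 0.0007]
```

View pics/w6.png

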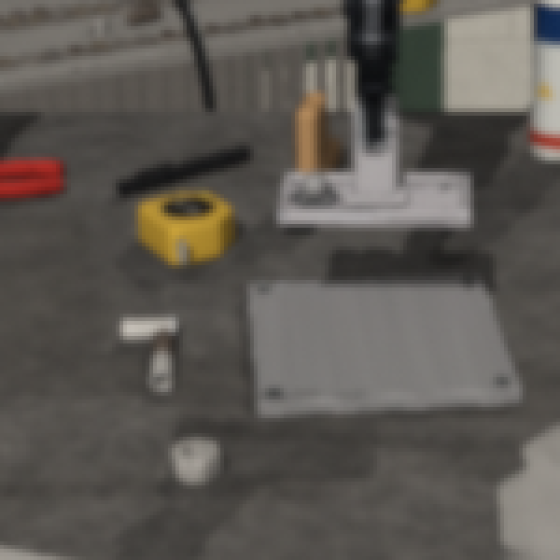

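The tray is level over the plate with its ball seated, the offcuts are on the table clear of the plate, and the scraper is standing on the table.

```bash
python3 -c "
from station import bot
print(bot.hand_in())"
```

```text
the job is handed in; nothing more can be done
None
```

I handed the job in at about 20 s: the offcuts were pushed off the plate, the scraper was set down clear of it, and the tray is held level about 10 cm above the plate's middle with the ball in its pocket; the hand-in returned no verdict.

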